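# Unpin a belt tensioner and hold it back

### The arm

A 7-joint arm with a two-finger parallel gripper is mounted at the origin on a cart in front of the work surface, level with it; the furniture and walls round the work are solid. World frame = base frame: x ahead of the robot, y to its left, z up, the work surface at z = 0. Lengths are in mm, angles in rad, forces in N, time in s.
With the tool pointing down it reaches from about 425 to 825 mm from the base axis. Payload 3.6 kg.
Tool frame: the origin (TCP) lies on the front face of the gripper's body, between the roots of the fingers; the fingertips stand finger_overhang ahead of it and the grasp point (between the pads) lies 65 mm ahead of it (finger_overhang is the distance from the TCP to the fingertips, in mm); x points along the fingers, y is the direction in which the jaws open and shut, and the axes are right-handed (so a half turn about x gives the same grasp; the last joint's range is limited). The gripper opens to 93 mm and grips with 3 to 60 N. Pads are 15 mm wide; open, the fingers measure 128 mm over their backs; the gripper's body (75 mm by 188 mm) begins 65 mm behind the grasp point.
Start: joints at [-1.373, 0.615, -0.013, 1.423, 0.008, 1.103, -0.04], TCP at [144.864, 633.626, 302.74] pointing down, gripper open.
Joint ranges: [-3.12, 3.12], [-0.3, 2.06], [-1.34, 1.32], [0.26, 2.42], [-1.36, 4.5], [0.01, 1.98], [-2.84, 2.84]. Speed limits (rad/s): [2.79, 2.79, 3.14, 3.14, 3.14, 3.14, 3.14].

### API

Orientations are given as a rotation vector (axis times angle).
In Python, from station import state, camera, calibration, finish_job, finger_overhang gives the robot as it stands.
- The arm moves only by the tool step_arm, never from a script. Its argument "moves" is a list of rows, each a list of 3 entries, a list of its own where there are three numbers: the gripper command: -1 is fully open, 1 is shut, values between are in proportion, then the shift along the world's x, y, z in m, then the turn, a rotation vector about the world's x, y, z in degrees. In form: [[fingers, [dx, dy, dz], [ax, ay, az]], ...]. A call has 1 to 10 rows; each row is the pose to reach, as a shift and turn from the pose commanded when the call began; what a row does not reach only later rows make up. A row lasts 1/12 s, in which the tool goes at most 41.7 mm and 7.16 degrees, less where a joint would pass 70% of its speed; a pose out of reach is approached as far as the arm can. A call with a gripper value outside its range is refused whole. The fingers move at their own pace and stop on an object; "newtons" is the grip in N (left out, the last holds). Time passes only in rows, so rows that repeat a pose let the fingers close. It gives the time, the measured TCP pose, the force and the opening at its end, in the units of the state.
- state(): the state, without advancing time (a new reading comes with each control period).
- camera(name): name is "scene" or "top"; returns the picture (480x640x3 uint8, blue, green, red); there is no depth.
- calibration(name): a dict with "camera_matrix" (3x3 intrinsics, pixels), "xyz" and "attitude" of the camera in the world. Camera axes: x right, y down, z forward; pixel columns grow to the right and rows downward; lengths in mm; the calibration is good to about 2 mm. A picture is of the moment at which its call begins. calibration takes no time and is no camera call.
- finish_job(): hands the job in, once; it reports no verdict.
The state is a dict: "t": time; "qpos": joint angles; "qd": joint speeds; "tau": joint torques, N m; "eef_pos": TCP position; "tcp_rot": TCP orientation; "force": force on the tool from outside, world axes, zero at the start; "ft_torque": the same for the moment, N m; "gripper_width": finger opening in mm.
Only numpy, scipy, OpenCV 4.12 (cv2) and the standard library are available. Lean on these libraries where they do the work, as an engineer would, in place of code of your own. Each camera call takes 0.05 s, during which the arm holds its last target.

### The job

The belt is about to go onto this small drive: draw the red-headed lock pin up out of its bore beside the blue tensioner arm, hang it upright by its collar in the open notch of the bracket on the stand's right side, and let go of it. Then push the arm back (to the right) by its orange thumb tab against the spring, well past the click of the pawl, and finish while still holding it pressed back there with the fingers (it springs home if released). Leave the other things on the bench where they are.

Things in the scene. Friction and masses are not known exactly. Their poses are not given: they have to be found in the camera images.
- tension_stand: Fixed aluminium plate 90 (x) x 128 (y) x 10 mm, carrying the mechanism. Origin: centre of its underside; x away from the robot (yaw up to 0.3), y left, z up. In its frame, mm: bore block (-6, 4.5), 30x34, top z 30; arm pivot (28, 22), post top z 57; upright of the notch bracket y -56 to -64; pawl pivot (3, 56.5), top z 47; drive pulley (28, -32), top z 34.
- lock_pin: Loose 60 g pin. Origin: centre of its foot; z up its axis. Steel shank 10 mm diameter, 50 mm long, chamfered foot; collar 26 mm diameter from 50 to 54 mm; round red grip 18 mm diameter from 54 to 90 mm (top). It starts upright in the bore, foot 10 mm above the worktop, close beside the arm on its right, so that the arm can move only about 0.1 rad before the pin stops it.
- pin_grip (a point): Point on the lock pin's axis in its red grip, 76 mm above the foot and 22 mm above the collar's top: where to grasp it.
- bore (a point): Centre of the mouth of the bore in the grey block, 30 mm above the worktop. The bore is 12 mm in diameter and 20 mm deep, straight down. Axes as the stand's.
- notch (a point): Where the parked pin's axis should stand, level with the bracket plate's top, 60 mm above the worktop. Plate 46 mm wide (x), 6 mm thick; its slot is 15 mm wide (x), from 14 mm behind (+y) this point to the open mouth 22 mm beyond (-y), open above and below. Shank goes in from above or by the mouth; collar rests on the plate, pin_grip then 26 mm above this point. Axes as the stand's.
- pivot (a point): Point on the arm's vertical hinge axis, on the level of the thumb tab's centre (68 mm above the worktop). Axes as the stand's.
- tensioner (a joint): Arm angle about the vertical pivot: 0 = home (arm along the stand's -x, towards the robot), growing anticlockwise from above as the tab is pushed to the right (stand's -y); stop at 0.60. Sprung home: 4 to 6 N at the tab below 0.26; there the pawl meets its tooth, about 10 N, and gives way by 0.35; then 6 to 9 N. The arm springs home unless held. Past the click is above 0.48.
- tensioner_arm: The sprung blue arm with black idler pulley below and orange thumb tab on its free end. Origin: on the pivot axis, at worktop level; the arm runs along its -x; it is pushed along its -y; turns with the arm. Arm 22 mm wide, top 46 mm above the worktop, hub top 52 mm.
- thumb_tab (a point): Centre of the upright orange plate on the arm's free end: 8 mm thick (y), 30 mm wide (x), 46 mm tall (45 to 91 mm above the worktop). 70 mm from the pivot, 1 mm right of the arm's centre line. Its left (+y) face is the one to push; axes turn with the arm. The arm under it is 22 mm wide, top at 46 mm.
- hex_keys: Bystander, to be left alone: red folding hex key set, 22x86x23 mm; origin at the centre of its underside.
- marker_blue: Bystander, to be left alone: white marker with a blue cap, 124 mm long; origin at the centre of its underside.
- weight_50g: Bystander, to be left alone: small steel calibration weight, 21 mm across, 22 mm tall; origin at the centre of its underside.
- terminal_block: Bystander, to be left alone: white four-way terminal block, 18x52x20 mm; origin at the centre of its underside.
- fuse_tin: Bystander, to be left alone: small white tin with green lid, 40x56x22 mm; origin at the centre of its underside.
Things that resemble listed ones, but are neither listed nor needed, are in the scene too. What is shaped like the lock_pin but black, green or purple is not meant.

How it is judged:
By the outcome, as a careful person would: the job done as asked, in the order asked, and still so for the second after the job is handed in, while the arm keeps its last pose, push and grip.
It also fails if it takes over 51 s, if anything falls off the work surface, if the arm or the gripper's body presses on something with over 40 N, if the wrist force passes 120 N, or if a joint passes its speed limit or range.

## Working session

There is one attempt and no reset: what is moved stays moved. The work goes in short steps, Python scripts to look and compute and a tool call to move; the robot and the scene stay as the last step left them, time stands still between calls to the robot, and variables do not carry over. Pictures are saved under pics/ and viewed, and the job is handed in when it is done.

Besides the shell and the picture viewer there is one more tool, called after "Emit:" by a JSON object that holds its "op" and its "data". step_arm: Moves the arm, as the interface text tells. Its arguments: {"type":"object","properties":{"moves":{"type":"array"},"newtons":{"type":"number"}},"required":["moves"]}

```bash
mkdir -p pics; ls
python3 - <<'E'
from station import *
import cv2
print(state()); print(finger_overhang if not callable(finger_overhang) else finger_overhang())
for n in("scene","top"):
    c=calibration(n);print(n,c)
    cv2.imwrite(f"pics/{n}0.png",camera(n))
E
```

```text
pics
{'t': 0.0, 'qpos': array([-1.37251633,  0.61590533, -0.01262304,  1.42488123,  0.00811295,
        1.10343895, -0.04039689]), 'qd': array([ 1.32632596e-03, -2.06192669e-03, -9.37409794e-05,  2.90004771e-04,
        1.41871884e-03, -1.16486822e-03, -1.52824650e-05]), 'tau': array([-1.39745180e-04, -4.58940911e+01,  2.09739441e-01, -1.65740240e+01,
       -6.09190087e-02,  2.05135799e-02,  2.26972224e-04]), 'eef_pos': array([144.73772735, 633.08247563, 301.59578497]), 'tcp_rot': array([ 0.17439438,  1.56383106, -0.17843981]), 'force': array([0.15914123, 1.60502413, 0.10366074]), 'ft_torque': array([0.0120893 , 0.03125855, 0.00221831]), 'gripper_width': 93.02471552486662}
84.1
scene {'camera_matrix': array([[571.70234378,   0.        , 318.54888944],
       [  0.        , 571.70234378, 242.24379898],
       [  0.        ,   0.        ,   1.        ]]), 'xyz': array([ 112.68337464, -930.12850085, 1057.71782827]), 'attitude': array([-2.30696402,  0.57087038, -0.2113489 ])}
top {'camera_matrix': array([[483.93039986,   0.        , 325.56024   ],
       [  0.        , 483.93039986, 239.05288111],
       [  0.        ,   0.        ,   1.        ]]), 'xyz': array([ 443.88772635,  -83.15831047, 1311.46082256]), 'attitude': array([-2.17975241,  2.19585284, -0.05840498])}
```

View pics/scene0.png

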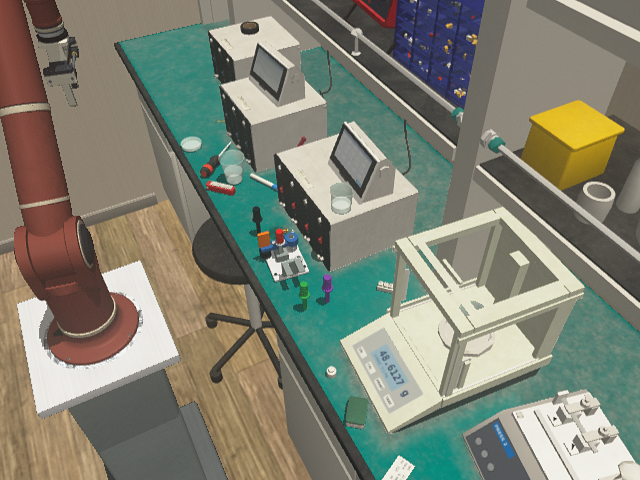

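View pics/top0.png

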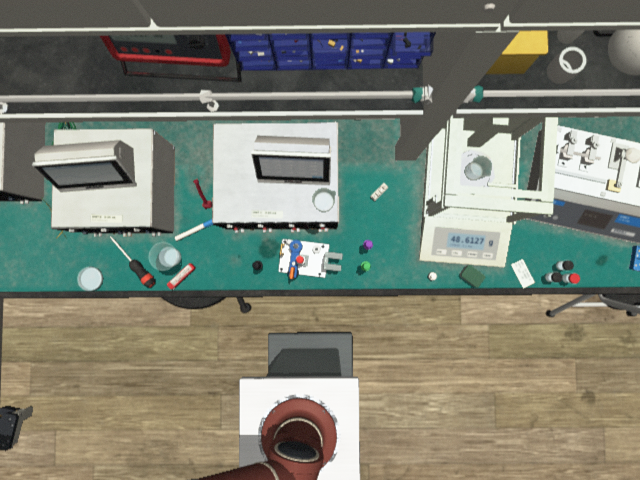

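The scene view shows the stand at about (285,255). The top view shows it at about (303,259). Pin-shaped things in the scene view are black (256,217), red in the stand (280,235), green (304,293) and purple (327,287). I choose the red one and will check it in a close crop.

Run:
```python
import cv2
a=cv2.imread("pics/scene0.png")[195:315,220:350]; b=cv2.imread("pics/top0.png")[225:290,245:380]
cv2.imwrite("pics/c1.png",cv2.resize(a,None,fx=5,fy=5,interpolation=2)); cv2.imwrite("pics/c2.png",cv2.resize(b,None,fx=5.9,fy=5.9,interpolation=2))
```

```text
(no output)
```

View pics/c1.png

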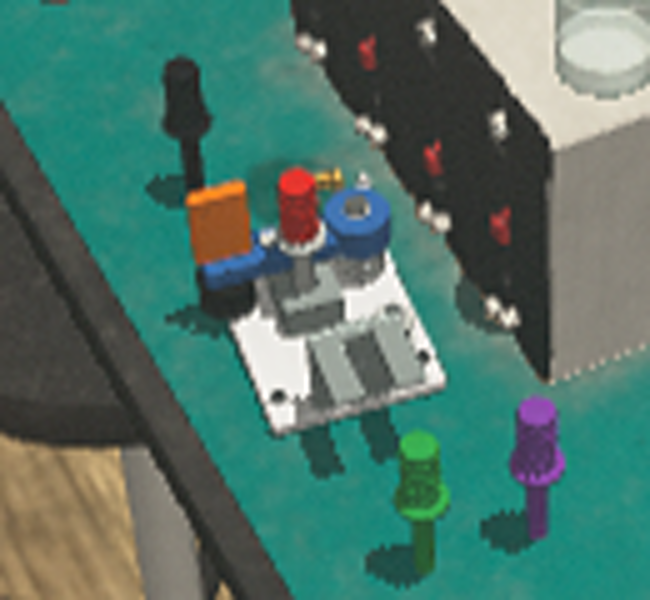

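View pics/c2.png

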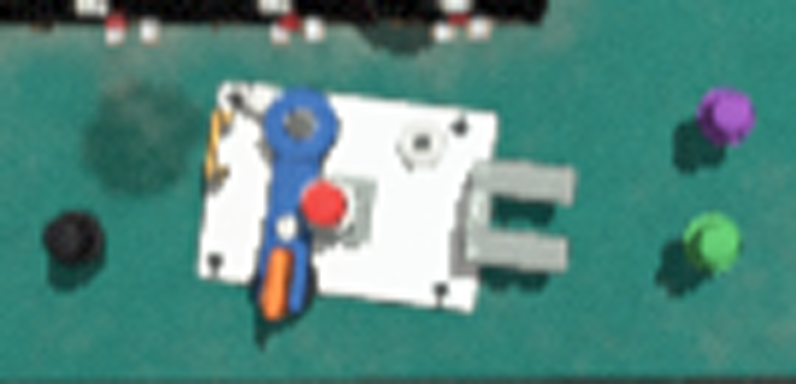

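The crop confirms it. The red pin with a silver collar stands in the grey block beside the blue arm, and black, green and purple are loose decoys. Next I measure.

```bash
cat > h.py <<'E'
from station import *
import numpy as np, cv2
from scipy.spatial.transform import Rotation as R
def ray(n,uv):
    c=calibration(n);K=c["camera_matrix"]
    d=R.from_rotvec(c["attitude"]).as_matrix()@np.linalg.solve(K,[uv[0],uv[1],1.]);return np.array(c["xyz"]),d/np.linalg.norm(d)
def plane(n,uv,z):
    o,d=ray(n,uv);return o+d*(z-o[2])/d[2]
def tri(uvs,uvt):
    o1,d1=ray("scene",uvs);o2,d2=ray("top",uvt)
    s=np.linalg.lstsq(np.c_[d1,-d2],o2-o1,rcond=None)[0]
    p,q=o1+d1*s[0],o2+d2*s[1];return (p+q)/2,np.linalg.norm(p-q)
def proj(n,p):
    c=calibration(n);q=R.from_rotvec(c["attitude"]).as_matrix().T@(np.array(p)-c["xyz"]);q=c["camera_matrix"]@q;return q[:2]/q[2]
def blob(img,lo,hi,roi):
    x0,y0,x1,y1=roi;h=cv2.cvtColor(img[y0:y1,x0:x1],cv2.COLOR_BGR2HSV)
    m=cv2.inRange(h,lo,hi)
    n,l,s,c=cv2.connectedComponentsWithStats(m)
    k=1+np.argmax(s[1:,4]);return c[k]+[x0,y0],s[k]+np.array([x0,y0,0,0,0]),(l==k)
E
cat > m.py <<'E'
from h import *
S=cv2.imread("pics/scene0.png");T=cv2.imread("pics/top0.png")
RS=(220,195,350,315);RT=(245,225,380,290)
def hw(lo,hi): 
    return blob(S,lo,hi,RS),blob(T,lo,hi,RT)
for nm,lo,hi in[("red",(0,150,100),(5,255,255)),("orange",(8,150,80),(16,255,255)),("blue",(100,120,60),(125,255,255)),("green",(45,120,60),(70,255,255)),("purple",(130,100,60),(150,255,255))]:
    a,b=hw(lo,hi);print(nm,a[0],a[1],b[0],b[1],tri(a[0],b[0]))
h=cv2.cvtColor(T,cv2.COLOR_BGR2HSV)[225:290,245:380]
# plate: white
m=cv2.inRange(h,(0,0,200),(180,40,255))
n,l,s,c=cv2.connectedComponentsWithStats(m);k=1+np.argmax(s[1:,4])
pts=np.argwhere(l==k)[:,::-1].astype(np.float32)+[245,225]
r=cv2.minAreaRect(pts.astype(np.float32));print(r,s[k]);
for p in cv2.boxPoints(r): print(p,plane("top",p,10))
E
python3 m.py
python3 -c "
from h import *
M=R.from_rotvec(state()['tcp_rot']).as_matrix();print(M)"
```

```text
red [279.18681319 235.43956044] [276 229   8  14  91] [299.48484848 259.39393939] [297 256   6   7  33] (array([466.08738345,  -8.63102406,  81.84491006]), np.float64(0.7387446952825044))
orange [263.28395062 238.64814815] [257 231  13  16 162] [291.45945946 272.94594595] [290 268   4  11  37] (array([431.9630542 ,  12.8492954 ,  68.04835185]), np.float64(0.3037972360759951))
blue [290.888 239.584] [283 233  15  14 125] [294.40666667 250.88      ] [289 240  13  32 150] (array([494.90077768,   4.81477836,  41.06282983]), np.float64(11.384676165739418))
green [303.84916201 293.12849162] [299 281  11  29 179] [365.07142857 265.82857143] [361 261   9  10  70] (array([ 448.45557188, -176.94892126,   53.59065609]), np.float64(1.2418338078506508))
purple [327.16216216 285.82432432] [322 275  11  27 148] [367.5    244.3125] [363 240  10   9  64] (array([ 504.36061467, -183.87203973,   55.02499992]), np.float64(0.9231097276572778))
((312.84893798828125, 258.8094482421875), (27.624412536621094, 33.58486557006836), 6.581944942474365) [ 53  16  31  37 711]
[297.20297 273.908  ] [428.86997148   1.86088912  10.        ]
[301.05258 240.5445 ] [518.47444608  -8.84370674  10.        ]
[328.4949 243.7109] [509.37746986 -82.72421015  10.        ]
[324.6453 277.0744] [419.87921701 -71.72781502  10.        ]
[[-4.96310593e-04  2.22866008e-01  9.74848961e-01]
 [-2.23970033e-03  9.74846388e-01 -2.22866560e-01]
 [-9.99997369e-01 -2.29398057e-03  1.53264831e-05]]
```

```bash
cat > st.py <<'E'
from h import *
C={(45,64):(220,82),(45,-64):(497,115),(-45,-64):(475,310),(-45,64):(198,275)}
A=[];B=[]
for k,v in C.items():
    p=plane("top",np.array(v)/5.9+[245,225],10);A.append(k);B.append(p[:2]);print(k,p.round(1))
A=np.array(A,float);B=np.array(B)
M=(B-B.mean(0)).T@A; yaw=np.arctan2(M[1,0]-M[0,1],M[0,0]+M[1,1]);c=B.mean(0)
print("stand",c,yaw)
Rz=lambda a:np.array([[np.cos(a),-np.sin(a)],[np.sin(a),np.cos(a)]])
S2W=lambda x,y:c+Rz(yaw)@[x,y]
print("bore",S2W(-6,4.5),"tab",S2W(-42,21),"pivot",S2W(28,22),"pulley",S2W(28,-32))
print("resid",(B-[S2W(*a) for a in A]).round(1))
# bracket tips (top face z60): prong corners
for v in[(490,160),(576,166),(573,205),(495,200),(480,232),(567,235),(567,272),(475,268)]:
    p=plane("top",np.array(v)/5.9+[245,225],60);print(v,p.round(1),(Rz(-yaw)@(p[:2]-c)).round(1))
for n in["top","scene"]:
  print(n,[proj(n,[*S2W(-6,4.5),z]) for z in(64,100)],proj(n,[*S2W(-42,21),68]))
# pin top from red, top view, 100 mm
T=cv2.imread("pics/top0.png");S=cv2.imread("pics/scene0.png")
b=blob(T,(0,120,70),(8,255,255),(285,245,310,275));print(b[0],b[1],plane("top",b[0],97))
b=blob(S,(0,120,70),(8,255,255),(265,220,300,260));print(b[0],b[1],plane("scene",b[0],83))
E
python3 st.py
```

```text
(45, 64) [523.3  41.7  10. ]
(45, -64) [507.3 -84.7  10. ]
(-45, -64) [418.6 -74.   10. ]
(-45, 64) [435.4  51.9  10. ]
stand [471.13755314 -16.26952837] -0.12540416955196998
bore [465.74751079 -11.05441155] tab [432.09396141   9.81874381] pivot [501.6693409    2.05558926] pulley [494.91525098 -51.52035935]
resid [[-0.5  0.1]
 [-0.5  0.7]
 [ 0.1  0.1]
 [ 0.9 -0.9]]
(490, 160) [485.1 -81.4  60. ] [ 22.  -62.9]
(576, 166) [ 482.2 -119.1   60. ] [  23.8 -100.6]
(573, 205) [ 465.1 -117.6   60. ] [   6.7 -101.3]
(495, 200) [467.6 -83.5  60. ] [  4.9 -67.1]
(480, 232) [453.6 -76.8  60. ] [ -9.8 -62.3]
(567, 235) [ 452.  -114.9   60. ] [  -6.6 -100.2]
(567, 272) [ 435.9 -114.7   60. ] [ -22.7 -102.1]
(475, 268) [437.9 -74.5  60. ] [-25.7 -61.9]
top [array([300.79340485, 259.77716428]), array([299.96118039, 259.53094098])] [292.62089677 272.94184409]
scene [array([280.10275585, 241.26699533]), array([279.13937394, 230.73719808])] [263.89376594 239.41574194]
[299.40540541 259.18918919] [296 256   7   7  37] [466.66854335  -9.48445091  97.        ]
[279.15463918 235.67010309] [276 229   8  15  97] [464.92716428 -10.26839853  83.        ]
```

Stand pose is about (471,-16) with yaw -0.125. The pin axis is about (466,-10) and the notch about (461,-94.6). Both views agree to 1–2 mm. I'm setting off now, keeping in front of the instruments.

Emit:
{"op": "step_arm", "data": {"moves": [[-1,[0.185,-0.233,0.0],[0,0,6]],[-1,[0.185,-0.233,0.0],[0,0,6]],[-1,[0.185,-0.233,0.0],[0,0,6]],[-1,[0.185,-0.233,0.0],[0,0,6]],[-1,[0.185,-0.233,0.0],[0,0,6]],[-1,[0.185,-0.233,0.0],[0,0,6]],[-1,[0.185,-0.233,0.0],[0,0,6]],[-1,[0.185,-0.233,0.0],[0,0,6]]]}}

```text
t: 0.77
eef_pos: [335.9, 392.9, 302.5]
tcp_rot: [0.1, 1.565, -0.109]
force: [0.7, 0.0, 0.7]
gripper_width: 93.1
```

Emit:
{"op": "step_arm", "data": {"moves": [[-1,[0.136,-0.41,-0.02],[0,0,0]],[-1,[0.136,-0.41,-0.02],[0,0,0]],[-1,[0.136,-0.41,-0.02],[0,0,0]],[-1,[0.136,-0.41,-0.02],[0,0,0]],[-1,[0.136,-0.41,-0.02],[0,0,0]],[-1,[0.136,-0.41,-0.02],[0,0,0]],[-1,[0.136,-0.41,-0.02],[0,0,0]],[-1,[0.136,-0.41,-0.02],[0,0,0]],[-1,[0.136,-0.41,-0.02],[0,0,0]],[-1,[0.136,-0.41,-0.02],[0,0,0]]]}}

```text
t: 1.6
eef_pos: [461.0, 3.8, 283.3]
tcp_rot: [0.094, 1.569, -0.094]
force: [1.2, 0.8, -0.0]
gripper_width: 93.1
```

Emit:
{"op": "step_arm", "data": {"moves": [[-1,[0,0,0],[0,0,0]],[-1,[0,0,0],[0,0,0]],[-1,[0,0,0],[0,0,0]],[-1,[0,0,0],[0,0,0]]]}}

```text
t: 1.93
eef_pos: [460.5, 7.5, 283.3]
tcp_rot: [0.092, 1.57, -0.091]
force: [0.8, 1.1, -0.4]
gripper_width: 92.7
```

Emit:
{"op": "step_arm", "data": {"moves": [[-1,[0.0055,-0.0175,0],[0,0,0]],[-1,[0.0055,-0.0175,-0.03],[0,0,0]],[-1,[0.0055,-0.0175,-0.05],[0,0,0]],[-1,[0.0055,-0.0175,-0.07],[0,0,0]],[-1,[0.0055,-0.0175,-0.08],[0,0,0]],[-1,[0.0055,-0.0175,-0.08],[0,0,0]],[-1,[0.0055,-0.0175,-0.08],[0,0,0]]]}}

```text
t: 2.52
eef_pos: [466.2, -10.2, 203.3]
tcp_rot: [0.092, 1.57, -0.091]
force: [0.7, -0.5, 0.2]
gripper_width: 92.9
```

Run:
```python
from h import *
S=camera("scene");T=camera("top");cv2.imwrite("pics/s1.png",S);cv2.imwrite("pics/t1.png",T)
s=state();print(s["eef_pos"],s["force"]);M=R.from_rotvec(s["tcp_rot"]).as_matrix();print(np.arctan2(-M[0,1],M[1,1]))
cv2.imwrite("pics/c3.png",cv2.hconcat([cv2.resize(S[165:315,220:370],(400,400)),cv2.resize(T[195:325,240:370],(400,400))]))
```

```text
[466.88982222 -10.89305355 204.27324627] [ 0.33592199  0.12877981 -0.63714456]
-0.11799228061712877
```

View pics/c3.png

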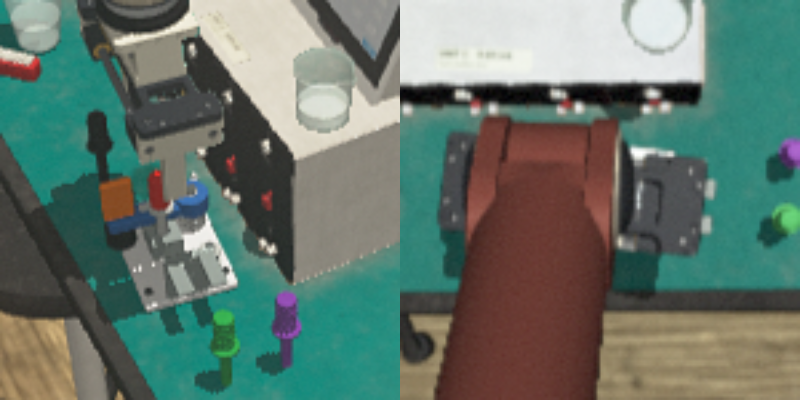

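The gripper is above the pin with the fingers straddling it, and the tab stands clear of them. I descend and grip.

Emit:
{"op": "step_arm", "data": {"moves": [[-1,[0,0,-0.02],[0,0,0]],[-1,[0,0,-0.035],[0,0,0]],[-1,[0,0,-0.045],[0,0,0]],[-1,[0,0,-0.051],[0,0,0]],[-1,[0,0,-0.051],[0,0,0]],[-1,[0,0,-0.051],[0,0,0]]]}}

```text
t: 3.12
eef_pos: [466.9, -11.7, 153.1]
tcp_rot: [0.094, 1.568, -0.094]
force: [0.3, 0.1, 0.4]
gripper_width: 92.6
```

Emit:
{"op": "step_arm", "data": {"moves": [[0.4,[0,0,0],[0,0,0]],[0.4,[0,0,0],[0,0,0]],[0.4,[0,0,0],[0,0,0]],[0.4,[0,0,0],[0,0,0]],[0.4,[0,0,0],[0,0,0]],[0.4,[0,0,0],[0,0,0]]], "newtons": 20}}

```text
t: 3.62
eef_pos: [466.5, -11.9, 152.6]
tcp_rot: [0.094, 1.569, -0.094]
force: [-0.0, 0.2, 0.2]
gripper_width: 57.4
```

Run:
```python
from h import *
S=camera("scene");cv2.imwrite("pics/s2.png",S)
s=state();print(s["eef_pos"],s["force"],s["gripper_width"])
cv2.imwrite("pics/c4.png",cv2.resize(S[185:305,230:350],(600,600),interpolation=2))
```

```text
[466.3902501  -11.92567341 152.52351779] [ 0.87949252 -0.21179166  0.17102937] 53.45324761428285
```

View pics/c4.png

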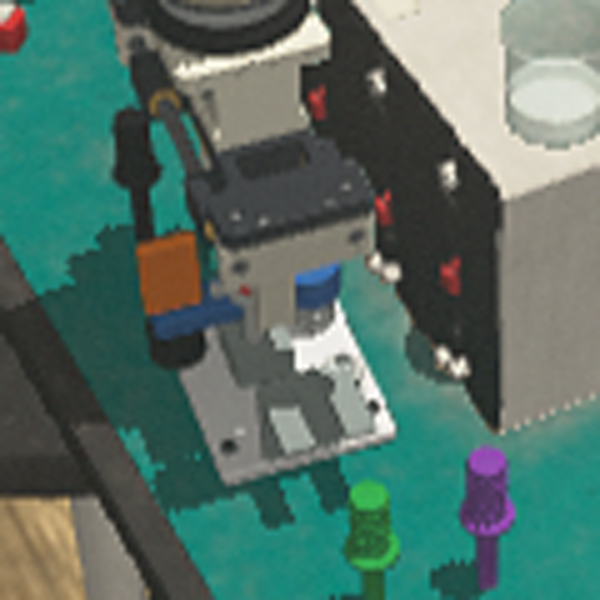

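Emit:
{"op": "step_arm", "data": {"moves": [[1,[0,0.001,0],[0,0,0]],[1,[0,0.001,0],[0,0,0]],[1,[0,0.001,0],[0,0,0]],[1,[0,0.001,0],[0,0,0]],[1,[0,0.001,0],[0,0,0]],[1,[0,0.001,0],[0,0,0]],[1,[0,0.001,0],[0,0,0]]], "newtons": 20}}

```text
t: 4.25
eef_pos: [466.4, -10.9, 152.5]
tcp_rot: [0.094, 1.569, -0.094]
force: [0.2, 0.2, 0.0]
gripper_width: 17.9
```

Emit:
{"op": "step_arm", "data": {"moves": [[1,[0,0,0],[0,0,0]],[1,[0,0,0],[0,0,0]],[1,[0,0,0],[0,0,0]],[1,[0,0,0],[0,0,0]]], "newtons": 25}}

```text
t: 4.58
eef_pos: [466.4, -10.9, 152.5]
tcp_rot: [0.094, 1.569, -0.094]
force: [-0.0, 0.1, 0.3]
gripper_width: 17.5
```

Emit:
{"op": "step_arm", "data": {"moves": [[1,[0,0,0.005],[0,0,0]],[1,[0,0,0.01],[0,0,0]],[1,[0,0,0.016],[0,0,0]],[1,[0,0,0.023],[0,0,0]],[1,[0,0,0.033],[0,0,0]],[1,[0,0,0.045],[0,0,0]],[1,[0,0,0.06],[0,0,0]],[1,[0,0,0.062],[0,0,0]],[1,[0,0,0.062],[0,0,0]],[1,[0,0,0.062],[0,0,0]]]}}

```text
t: 5.42
eef_pos: [466.2, -11.0, 214.5]
tcp_rot: [0.094, 1.569, -0.094]
force: [-0.4, 0.6, -0.3]
gripper_width: 17.4
```

Run:
```python
from h import *
S=camera("scene");cv2.imwrite("pics/s3.png",S)
s=state();print(s["eef_pos"],s["force"],s["gripper_width"])
cv2.imwrite("pics/c5.png",cv2.resize(S[165:305,220:360],(600,600),interpolation=2))
```

```text
[465.9684451  -10.94140141 214.06248524] [-0.24654876  0.34416022  0.35776931] 17.57118668341018
```

View pics/c5.png

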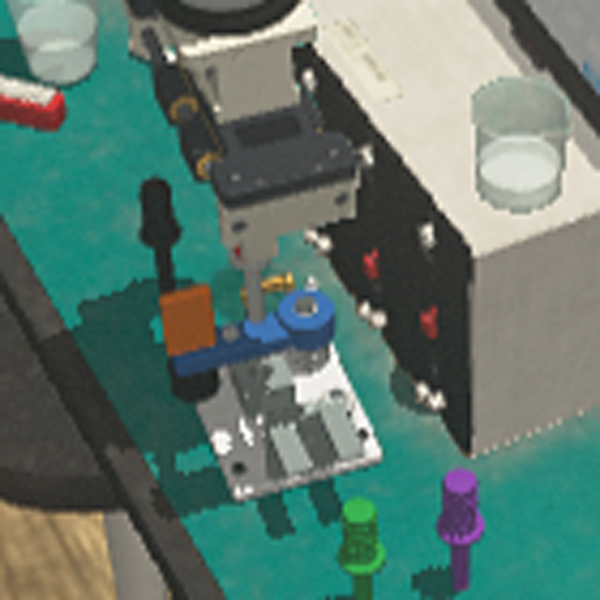

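Emit:
{"op": "step_arm", "data": {"moves": [[1,[-0.001,-0.02,0],[0,0,0]],[1,[-0.003,-0.05,0],[0,0,0]],[1,[-0.004,-0.075,0],[0,0,0]],[1,[-0.0047,-0.0835,0],[0,0,0]],[1,[-0.0047,-0.0835,0],[0,0,0]],[1,[-0.0047,-0.0835,0],[0,0,0]],[1,[-0.0047,-0.0835,0],[0,0,0]]]}}

```text
t: 6.05
eef_pos: [461.7, -92.6, 214.1]
tcp_rot: [0.093, 1.57, -0.091]
force: [0.0, 0.9, -1.7]
gripper_width: 17.4
```

Run:
```python
from h import *
S=camera("scene");T=camera("top");cv2.imwrite("pics/s4.png",S);cv2.imwrite("pics/t4.png",T)
s=state();print(s["eef_pos"],s["force"],s["gripper_width"])
cv2.imwrite("pics/c6.png",cv2.hconcat([cv2.resize(S[200:300,240:340],(500,500),interpolation=2),cv2.resize(T[230:290,280:340],(300,500),interpolation=2)[:, :]]))
```

```text
[461.84662008 -92.60709333 214.2925373 ] [-0.04630528  0.2302282  -0.80245342] 17.306754890841866
```

View pics/c6.png

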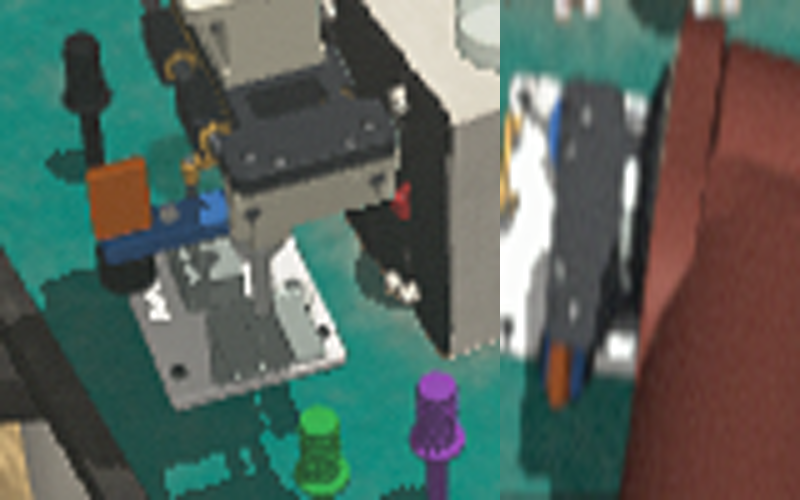

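Run:
```python
from h import *
a=cv2.imread("pics/scene0.png")[240:290,265:315];b=cv2.imread("pics/s4.png")[240:290,265:315]
b=np.clip(b.astype(float)*1.6,0,255).astype(np.uint8)
cv2.imwrite("pics/c7.png",cv2.hconcat([cv2.resize(i,(400,400),interpolation=2) for i in(a,b)]))
print(proj("scene",[461.8,-92.6,72]),proj("scene",[461.8,-92.6,82]))
```

```text
[292.93052766 261.32214712] [292.72384691 258.41811727]
```

View pics/c7.png

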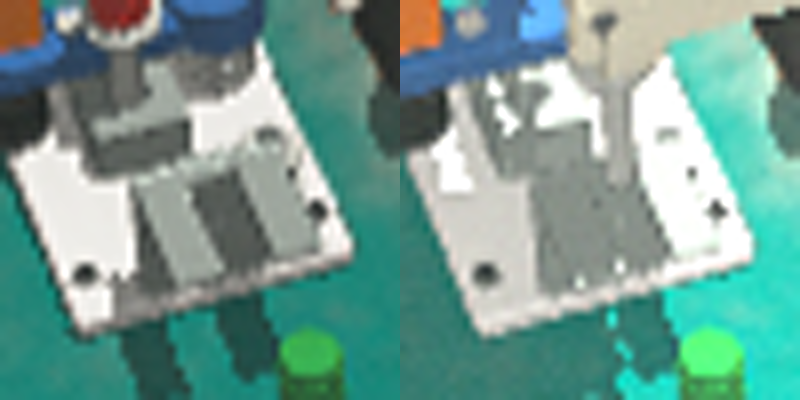

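Run:
```python
from h import *
c=np.array([471.14,-16.27]);y=-.1254;Rm=np.array([[np.cos(y),np.sin(y)],[-np.sin(y),np.cos(y)]])
for n,v in dict(LpBL=(138,185),LpBR=(182,178),LpFL=(180,282),LpFR=(222,270),RpBL=(243,180),RpBR=(285,165),RpFL=(281,255),RpFR=(322,245)).items():
    p=plane("scene",np.array(v)/8+[265,240],60);print(n,p.round(1),(Rm@(p[:2]-c)).round(1))
T=cv2.imread("pics/top0.png")
g=cv2.resize(T[245:275,318:348],(600,600),interpolation=2);cv2.imwrite("pics/c8.png",g)
```

```text
LpBL [441.3 -75.7  60. ] [-22.2 -62.6]
LpBR [454.  -79.3  60. ] [ -9.2 -64.7]
LpFL [ 436.  -115.9   60. ] [ -22.4 -103.2]
LpFR [ 448.8 -117.5   60. ] [  -9.5 -103.2]
RpBL [469.5 -88.5  60. ] [  7.4 -71.9]
RpBR [483.1 -89.   60. ] [ 21.  -70.7]
RpFL [ 466.4 -120.4   60. ] [   8.3 -103.9]
RpFR [ 478.6 -122.6   60. ] [  20.7 -104.5]
```

View pics/c8.png

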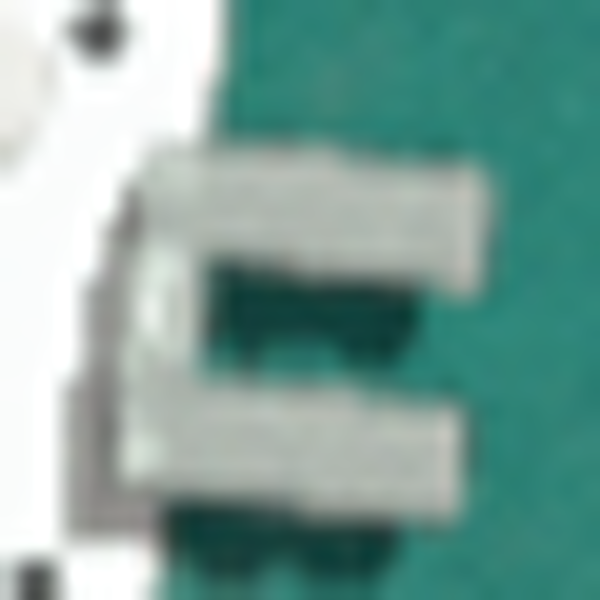

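Run:
```python
from h import *
c=np.array([471.14,-16.27]);y=-.1254;Rm=np.array([[np.cos(y),np.sin(y)],[-np.sin(y),np.cos(y)]])
for v in [(308,330),(205,322),(478,345)]:
    p=plane("top",np.array(v)/20+[317.525,244.525],60);print(p.round(1),(Rm@(p[:2]-c)).round(1))
```

```text
[462.  -93.8  60. ] [  0.6 -78.1]
[463.1 -80.6  60. ] [  0.1 -64.8]
[ 459.9 -115.8   60. ] [   1.3 -100.1]
```

Emit:
{"op": "step_arm", "data": {"moves": [[1,[-0.0004,-0.0015,0],[0,0,0]],[1,[-0.0004,-0.0015,-0.005],[0,0,0]],[1,[-0.0004,-0.0015,-0.01],[0,0,0]],[1,[-0.0004,-0.0015,-0.014],[0,0,0]],[1,[-0.0004,-0.0015,-0.018],[0,0,0]],[1,[-0.0004,-0.0015,-0.022],[0,0,0]],[1,[-0.0004,-0.0015,-0.025],[0,0,0]],[1,[-0.0004,-0.0015,-0.025],[0,0,0]]]}}

```text
t: 6.82
eef_pos: [461.0, -95.9, 188.7]
tcp_rot: [0.094, 1.57, -0.094]
force: [-0.6, -0.2, 0.2]
gripper_width: 17.7
```

Run:
```python
from h import *
S=camera("scene");cv2.imwrite("pics/s5.png",S)
s=state();print(s["eef_pos"],s["force"],s["ft_torque"],s["gripper_width"])
b=S[230:290,265:325];b=np.clip(b.astype(float)*1.6,0,255).astype(np.uint8)
cv2.imwrite("pics/c9.png",cv2.resize(b,(600,600),interpolation=2))
```

```text
[461.12549485 -95.91067022 189.05639775] [ 0.2381543   1.01201645 -0.63099101] [ 0.01010702 -0.00293008  0.00737696] 17.572411035266175
```

View pics/c9.png

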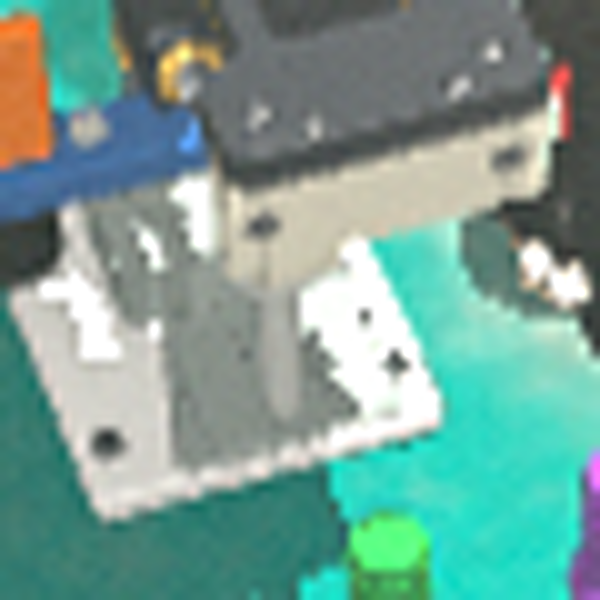

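The shank is in the slot with no contact force, so I lower it the rest of the way.

Emit:
{"op": "step_arm", "data": {"moves": [[1,[0,0.001,-0.006],[0,0,0]],[1,[0,0.001,-0.012],[0,0,0]],[1,[0,0.001,-0.018],[0,0,0]],[1,[0,0.001,-0.024],[0,0,0]],[1,[0,0.001,-0.029],[0,0,0]],[1,[0,0.001,-0.033],[0,0,0]],[1,[0,0.001,-0.035],[0,0,0]],[1,[0,0.001,-0.0355],[0,0,0]],[1,[0,0.001,-0.0355],[0,0,0]]]}}

```text
t: 7.62
eef_pos: [461.3, -94.9, 153.8]
tcp_rot: [0.094, 1.569, -0.094]
force: [0.1, -0.5, -0.3]
gripper_width: 17.6
```

Run:
```python
from h import *
S=camera("scene");cv2.imwrite("pics/s6.png",S)
s=state();print(s["eef_pos"],s["force"],s["ft_torque"],s["gripper_width"])
b=S[230:290,265:325];b=np.clip(b.astype(float)*1.6,0,255).astype(np.uint8)
cv2.imwrite("pics/c10.png",cv2.resize(b,(600,600),interpolation=2))
```

```text
[461.39197421 -94.95793685 154.02007098] [-0.203599    0.16645187 -0.65496795] [ 0.04752263 -0.03837373 -0.02725298] 17.216095978287367
```

View pics/c10.png

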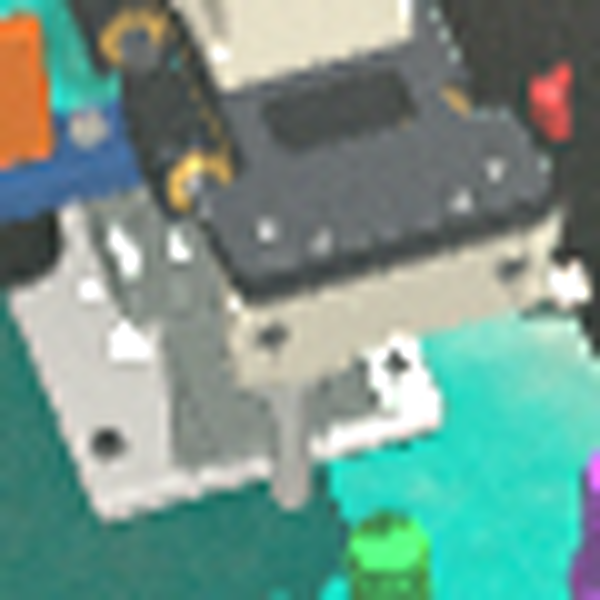

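The grey bar in view is the near finger and the pin is hidden behind it. There was no resistance on the way down, so the pin passed through the slot. I lower the last millimetre, open, rise and look.

Emit:
{"op": "step_arm", "data": {"moves": [[1,[0,0,-0.001],[0,0,0]],[1,[0,0,-0.001],[0,0,0]],[0.4,[0,0,-0.001],[0,0,0]],[0.2,[0,0,-0.001],[0,0,0]],[0.2,[0,0,-0.001],[0,0,0]],[0.2,[0,0,-0.001],[0,0,0]],[0.2,[0,0,-0.001],[0,0,0]],[0.2,[0,0,-0.001],[0,0,0]],[0.2,[0,0,-0.001],[0,0,0]]]}}

```text
t: 8.42
eef_pos: [461.3, -94.9, 153.0]
tcp_rot: [0.094, 1.569, -0.094]
force: [0.6, 0.5, 0.4]
gripper_width: 37.0
```

Emit:
{"op": "step_arm", "data": {"moves": [[0.2,[0,0,0.005],[0,0,0]],[0.2,[0,0,0.02],[0,0,0]],[0.2,[0,0,0.04],[0,0,0]],[0.2,[0,0,0.06],[0,0,0]],[0.2,[0,0.03,0.09],[0,0,0]],[0.2,[0,0.06,0.11],[0,0,0]],[0.2,[0,0.09,0.12],[0,0,0]],[0.2,[0,0.12,0.12],[0,0,0]],[0.2,[0,0.13,0.12],[0,0,0]],[0.2,[0,0.13,0.12],[0,0,0]]]}}

```text
t: 9.25
eef_pos: [461.0, 38.1, 273.3]
tcp_rot: [0.09, 1.569, -0.088]
force: [-0.1, -0.7, 1.2]
gripper_width: 37.1
```

Run:
```python
from h import *
S=camera("scene");T=camera("top");cv2.imwrite("pics/s7.png",S);cv2.imwrite("pics/t7.png",T)
s=state();print(s["eef_pos"],s["force"],s["gripper_width"])
cv2.imwrite("pics/c11.png",cv2.hconcat([cv2.resize(S[195:305,230:340],(400,400),interpolation=2),cv2.resize(T[220:310,270:360],(400,400),interpolation=2)]))
```

```text
[461.04601558  33.95927688 272.7759998 ] [0.43993891 0.5827699  0.03783701] 37.33209411159189
```

View pics/c11.png

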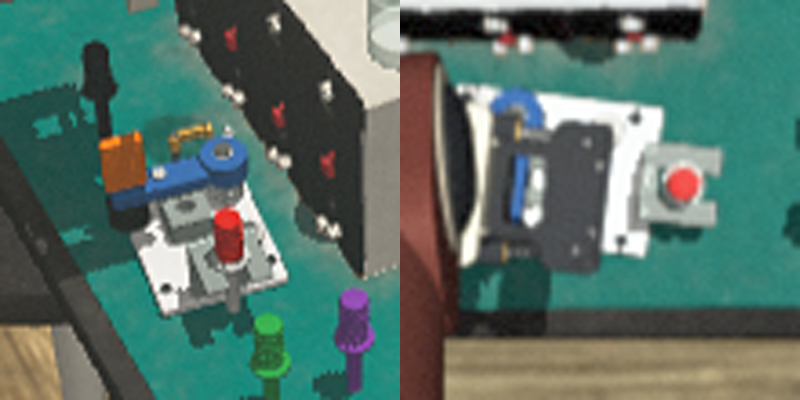

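The pin hangs upright in the notch by its collar. In the crop the top view shows its red head at (683,183), centred on the slot. Next I close the fingers and come down on the left of the tab.

Emit:
{"op": "step_arm", "data": {"moves": [[1,[-0.019,0.018,0],[0,0,0]],[1,[-0.019,0.018,-0.02],[0,0,0]],[1,[-0.019,0.018,-0.04],[0,0,0]],[1,[-0.019,0.018,-0.06],[0,0,0]],[1,[-0.019,0.018,-0.07],[0,0,0]],[1,[-0.019,0.018,-0.07],[0,0,0]],[1,[-0.019,0.018,-0.07],[0,0,0]],[1,[-0.019,0.018,-0.07],[0,0,0]]], "newtons": 50}}

```text
t: 10.02
eef_pos: [442.8, 51.8, 203.4]
tcp_rot: [0.096, 1.568, -0.097]
force: [0.2, 0.6, 0.6]
gripper_width: 0.3
```

Run:
```python
from h import *
S=camera("scene");T=camera("top");cv2.imwrite("pics/s8.png",S)
s=state();print(s["eef_pos"],s["qpos"],s["gripper_width"])
a=blob(S,(8,150,80),(16,255,255),(220,195,290,300));print(a[0],a[1],plane("scene",a[0],68))
print(plane("top",(257.7,265.7),88),plane("top",(300,229),0))
cv2.imwrite("pics/c12.png",cv2.hconcat([cv2.resize(S[165:305,220:360],(400,400),interpolation=2),cv2.resize(T[210:310,240:340],(400,400),interpolation=2)]))
```

```text
[442.88059344  52.44093848 203.74549001] [-0.20825007  0.45503232  0.05737951  2.10994727 -0.04563441  0.57602544
  1.33105089] 0.3904299103954772
[263.2208589  238.97546012] [257 232  13  16 163] [431.25106189  11.99183242  68.        ]
[451.16465257  96.54668394  88.        ] [550.51272658  -5.53909608   0.        ]
```

View pics/c12.png

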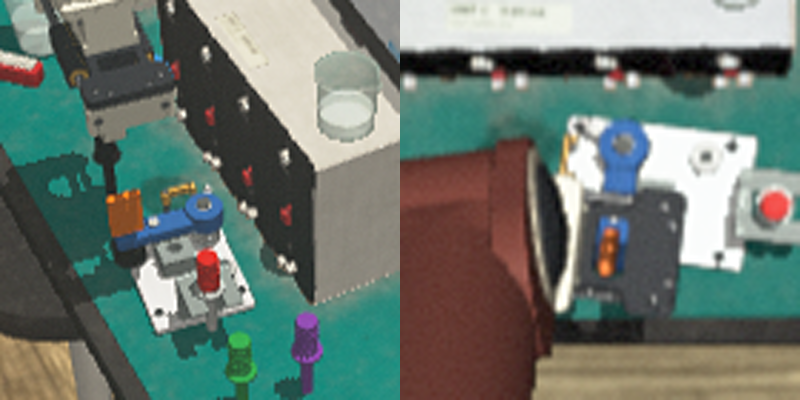

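Emit:
{"op": "step_arm", "data": {"moves": [[1,[-0.001,-0.002,-0.02],[0,0,0]],[1,[-0.001,-0.002,-0.04],[0,0,0]],[1,[-0.001,-0.002,-0.055],[0,0,0]],[1,[-0.001,-0.002,-0.063],[0,0,0]],[1,[-0.001,-0.002,-0.063],[0,0,0]],[1,[-0.001,-0.002,-0.063],[0,0,0]]]}}

```text
t: 10.62
eef_pos: [441.6, 51.0, 140.3]
tcp_rot: [0.094, 1.568, -0.094]
force: [0.4, -0.1, 0.2]
gripper_width: 0.5
```

Run:
```python
from h import *
S=camera("scene");cv2.imwrite("pics/s9.png",S)
s=state();print(s["eef_pos"],s["force"])
cv2.imwrite("pics/c13.png",cv2.resize(S[185:285,230:330],(600,600),interpolation=2))
```

```text
[441.86611745  51.08150459 140.69853192] [ 0.13812976 -0.14277487 -0.66874921]
```

View pics/c13.png

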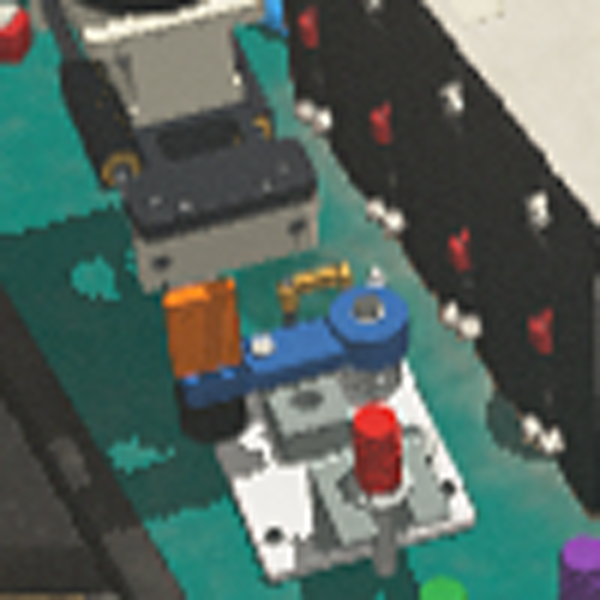

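```bash
cat > arc.py <<'E'
from h import *
P=np.array([501.7,2.1]);y0=-.1254
def C(th,xp=-65.5,yp=20.5):
    a=y0+th;return P+np.array([[np.cos(a),-np.sin(a)],[np.sin(a),np.cos(a)]])@[xp,yp]
if __name__=="__main__":
    o=np.array([441.7,51.05])
    for th in np.arange(0,.61,.05): print(round(th,2),C(th).round(1),(C(th)-o).round(1),round(np.degrees(th),1))
    print(C(0,yp=24)-o)
E
python3 arc.py
```

```text
0.0 [439.3  30.6] [ -2.4 -20.4] 0.0
0.05 [437.9  27.5] [ -3.8 -23.6] 2.9
0.1 [436.7  24.3] [ -5.  -26.8] 5.7
0.15 [435.7  21. ] [ -6.  -30.1] 8.6
0.2 [434.9  17.7] [ -6.8 -33.4] 11.5
0.25 [434.2  14.3] [ -7.5 -36.7] 14.3
0.3 [433.6  10.9] [ -8.1 -40.1] 17.2
0.35 [433.3   7.5] [ -8.4 -43.6] 20.1
0.4 [433.1   4.1] [ -8.6 -47. ] 22.9
0.45 [433.1   0.6] [ -8.6 -50.4] 25.8
0.5 [433.2  -2.8] [ -8.5 -53.8] 28.6
0.55 [433.6  -6.2] [ -8.1 -57.3] 31.5
0.6 [434.1  -9.6] [ -7.6 -60.6] 34.4
[ -1.98395707 -16.94626481]
```

Emit:
{"op": "step_arm", "data": {"moves": [[1,[-0.001,-0.008,0],[0,0,0]],[1,[-0.002,-0.014,0],[0,0,0]],[1,[-0.002,-0.017,0],[0,0,0]],[1,[-0.0024,-0.0204,0],[0,0,0]],[1,[-0.0038,-0.0236,0],[0,0,3]],[1,[-0.005,-0.0268,0],[0,0,6]],[1,[-0.006,-0.0301,0],[0,0,9]],[1,[-0.0068,-0.0334,0],[0,0,11.5]],[1,[-0.0068,-0.0334,0],[0,0,11.5]],[1,[-0.0068,-0.0334,0],[0,0,11.5]]]}}

```text
t: 11.5
eef_pos: [434.9, 18.8, 140.4]
tcp_rot: [-0.062, 1.569, 0.065]
force: [0.4, 5.2, 3.1]
gripper_width: 0.4
```

```bash
cat > look.py <<'E'
from arc import *
import sys
k=sys.argv[1]
S=camera("scene");T=camera("top");cv2.imwrite(f"pics/s{k}.png",S)
s=state();M=R.from_rotvec(s["tcp_rot"]).as_matrix();print(s["eef_pos"],s["force"],"yaw",np.arctan2(-M[0,1],M[1,1]),s["qpos"].round(2),s["gripper_width"])
a=blob(S,(8,150,80),(16,255,255),(220,195,310,300));p=plane("scene",a[0],68)[:2]-P
print(a[0],a[1],p+P,"theta~",np.arctan2(-p[1],-p[0])-y0, np.hypot(*p))
cv2.imwrite(f"pics/d{k}.png",cv2.hconcat([cv2.resize(S[185:285,230:330],(400,400),interpolation=2),cv2.resize(T[210:310,240:340],(400,400),interpolation=2)]))
E
python3 look.py 10
```

```text
[434.81680483  18.6954934  140.30610506] [0.07017317 4.99338201 3.16730473] yaw 0.08102853792996483 [-0.08  0.57 -0.02  2.19  0.03  0.38  1.53] 0.41610001219588283
[264.7029703  244.74257426] [260 237  12  15 101] [426.54451891  -7.77546823] theta~ 0.25605198723591005 75.80152511878902
```

View pics/d10.png

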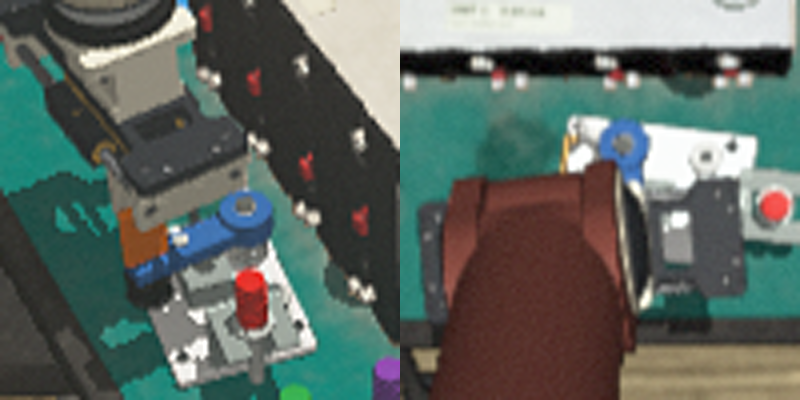

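Emit:
{"op": "step_arm", "data": {"moves": [[1,[-0.0007,-0.0034,0],[0,0,3]],[1,[-0.0013,-0.0068,0],[0,0,5.7]],[1,[-0.0016,-0.0102,0],[0,0,8.6]],[1,[-0.0018,-0.0136,0],[0,0,11.5]],[1,[-0.0018,-0.0171,0],[0,0,14.3]],[1,[-0.0017,-0.0205,0],[0,0,17.2]],[1,[-0.0013,-0.0235,0],[0,0,20]],[1,[-0.0013,-0.0235,0],[0,0,20]],[1,[-0.0013,-0.0235,0],[0,0,20]],[1,[-0.0013,-0.0235,0],[0,0,20]]]}}

```text
t: 12.43
eef_pos: [433.2, -4.8, 140.1]
tcp_rot: [-0.337, 1.544, 0.338]
force: [-0.4, 5.3, 5.0]
gripper_width: 0.4
```

```bash
python3 look.py 11
```

```text
[433.18823527  -4.74478819 140.11488378] [0.20264353 5.44357428 3.71131184] yaw 0.4306193474031623 [ 0.05  0.57 -0.12  2.19  0.17  0.39  1.79] 0.5122655422551967
[271.24264706 247.75735294] [266 239  11  19 136] [436.35867744 -24.5449178 ] theta~ 0.5125956658338021 70.56514776102132
```

View pics/d11.png

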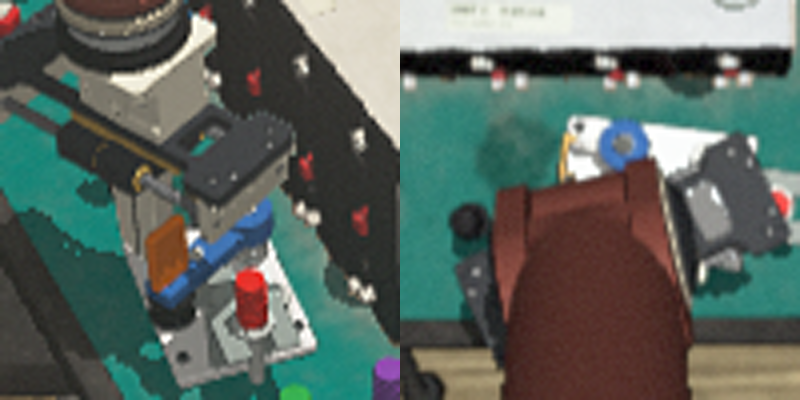

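Emit:
{"op": "step_arm", "data": {"moves": [[1,[0.0002,-0.0015,0],[0,0,1]],[1,[0.0003,-0.0028,0],[0,0,2]],[1,[0.0003,-0.0028,0],[0,0,2]],[1,[0.0003,-0.0028,0],[0,0,2]],[1,[0.0003,-0.0028,0],[0,0,2]],[1,[0.0003,-0.0028,0],[0,0,2]]]}}

```text
t: 13.03
eef_pos: [433.4, -7.1, 140.1]
tcp_rot: [-0.364, 1.539, 0.367]
force: [-0.8, 5.7, 4.3]
gripper_width: 0.1
```

```bash
python3 look.py 12
python3 - <<'E'
from h import *
S=cv2.imread("pics/s12.png")
cv2.imwrite("pics/e12.png",cv2.resize(S[175:315,160:350],(800,590),interpolation=2))
E
```

```text
[433.44635694  -7.08223976 140.11519708] [-1.42006261  6.34085322  4.48418344] yaw 0.4660708318429046 [ 0.06  0.57 -0.13  2.19  0.18  0.39  1.82] 0.3519472288486252
[272.05072464 248.13768116] [267 239  11  20 138] [437.55336756 -26.62830447] theta~ 0.5464675997594826 70.28588714507357
```

View pics/e12.png

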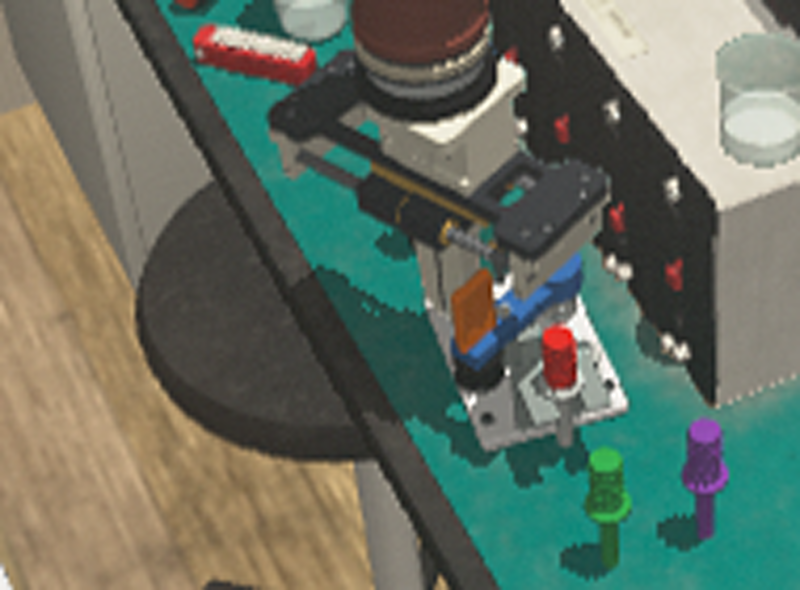

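Emit:
{"op": "step_arm", "data": {"moves": [[1,[0,0,0],[0,0,0]],[1,[0,0,0],[0,0,0]],[1,[0,0,0],[0,0,0]],[1,[0,0,0],[0,0,0]],[1,[0,0,0],[0,0,0]],[1,[0,0,0],[0,0,0]]]}}

```text
t: 13.63
eef_pos: [433.5, -7.1, 140.1]
tcp_rot: [-0.364, 1.539, 0.367]
force: [-0.7, 6.6, 4.5]
gripper_width: 0.4
```

```bash
python3 look.py 13; python3 -c "
from station import *
print(finish_job())"
```

```text
[433.45825528  -7.08484129 140.13479452] [-0.32059094  6.15361169  3.94747253] yaw 0.46609980136016577 [ 0.06  0.57 -0.13  2.19  0.18  0.39  1.82] 0.47304166068166753
[272.07194245 248.17266187] [267 239  11  20 139] [437.55054919 -26.75912765] theta~ 0.5481485899316894 70.34203073598202
the job is handed in; nothing more can be done
None
```

I drew the red pin straight up out of its bore, hung it by its collar in the bracket notch and let go. I then pushed the orange tab back with the closed fingers and handed the job in at about 14 s while still holding it there.

- **Pin:** The later pictures show the pin upright in the notch with its collar on the plate. There was no notable contact force while lowering it.
- **Arm angle:** The last pictures put the arm at about 0.548 rad, and the tool position gives about 0.56. Both are past the 0.48 needed and short of the 0.60 stop.
- **Hold:** The push held steady at about 6 N for the last half second.
- **Other things on the bench:** I touched none of them. I did not measure them one by one.
- **Disagreements:**
  - The two views differed by about 1 mm on the notch's centre, so I aimed between them.
  - An upward force of about 4 N showed during the push. I took it for friction on the tab and did not check it.
  - While lowering the pin I first took the near finger for the pin's shank, then corrected that from the next picture.

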